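# Scrape spent filter pads from the tipping tray into the scrap cup

## Robot

A 7-joint arm with a two-finger parallel gripper is mounted at the origin on the work surface. World frame = base frame: x ahead of the robot, y to its left, z up, the work surface at z = 0. Lengths are in m, angles in rad, forces in N, time in s.
With the tool pointing down it reaches from about 0.425 to 0.925 m from the base axis. Payload 6.8 kg.
Tool frame: the origin (TCP) lies midway between the tips of the shut fingers; the grasp point (between the pads) lies 19 mm behind it; z points along the fingers, y is the line along which they close (so a half turn about z gives the same grasp; the last joint's range is limited). The gripper opens to 85 mm and grips with 20 to 120 N. Pads are 22 mm wide; open, the fingers measure 114 mm over their backs; the gripper's body (76 mm by 85 mm) begins 54 mm behind the grasp point. The pads swing forward as they close: fully open they stand 13 mm farther back than shut.
Start: joints at [-1.353, 0.477, 0.022, 1.555, -0.011, 1.109, -0.083], TCP at [0.216, 0.64, 0.231] pointing down, gripper open.
Joint ranges: [-2.96, 2.96], [-0.34, 2.1], [-1.41, 1.46], [0.24, 2.44], [-1.37, 4.51], [0.17, 1.92], [-2.96, 2.96]. Speed limits (rad/s): [2.39, 2.39, 3.14, 3.14, 3.14, 3.14, 3.14].

## Interface

Orientations are given as a unit quaternion [w, x, y, z].
In Python, from station import * gives the robot as it stands.
- The arm moves only by the shell command python3 -m creep 'ROWS' [FORCE]. ROWS is JSON, a list of rows, each a list of 7 numbers: the gripper command: -1 is shut, 1 is fully open, values between are in proportion, then the shift along the world's x, y, z in mm, then the turn, a rotation vector about the world's x, y, z in rad. A call has 1 to 5 rows; each row shifts and turns the commanded pose from where the row before left it; what a row does not reach is not made up. A row lasts 1/8 s, in which the tool goes at most 62.5 mm and 10.7 degrees, less where a joint would pass 70% of its speed; a pose out of reach is approached as far as the arm can. A call is refused whole if a number of a shift passes 62.5 or a number of a turn 0.188, either way. A call with a gripper value outside its range is refused whole. The fingers move at their own pace and stop on an object; FORCE is the grip in N (left out, the last holds). Time passes only in rows, so rows that do not move let the fingers close. It gives the time, the measured TCP pose, the force, the opening and the grip force at its end, in the units of the state.
- get_obs(): the state, without advancing time (a new reading comes with each control period).
- read_camera(name): name is "side" or "top" or "wrist"; returns (picture, depth): 384x512x3 uint8, red, green, blue; 384x512 float32, m along the optical axis (not along the pixel's ray), 0 where there is no reading.
- camera_params(name): a dict with "intrinsics" (3x3 intrinsics, pixels), "cam_to_world" (4x4, takes a point from camera to world coordinates); the wrist camera has in their place "mount" (4x4, takes a point from camera to tool coordinates, whose origin is the TCP and whose axes are the flange's). Camera axes: x right, y up, looking along -z (the intrinsics and any distortion apply to the point x, -y, -z); pixel columns grow to the right and rows downward; lengths in m; the calibration is good to about 2 mm. A picture is of the moment at which its call begins: read the wrist's pose just before it. camera_params takes no time and is no camera call.
- hand_in(): hands the job in; it is judged then, once.
The state is a dict: "t": time; "q": joint angles; "joint_vel": joint speeds; "joint_torque": joint torques, N m; "eef_pos": TCP position; "tool_rot": TCP orientation; "contact_force": force on the tool from outside, world axes, zero at the start; "torque": the same for the moment, N m; "gripper_width": opening from 0.0 (shut) to 1.0 (fully open); "grasp_force": force on a finger pad.
Only numpy, scipy, OpenCV 4.12 (cv2) and the standard library are available. Lean on these libraries where they do the work, as an engineer would, in place of code of your own. Each camera call takes 0.05 s, during which the arm holds its last target. There are 200 camera calls.

## Task

Clear the steel tray beside the chromatograph: stand the white scrap cup upright on the bench centred under the tray's open lip and let go of it, then lift the tray by its end bar right up to its stop, where it stays by itself. Then take the scraper from its rack, sweep all three tacky spent pads down the tilted floor over the lip into the cup without touching them with the gripper, and hang the scraper back in its rack. Leave the cup and the tilted tray where they are, and do not disturb the amber jar, wash bottle or beaker.

Things in the scene. Friction and masses are not known exactly. Their poses are not given: they have to be found in the camera images.
- drop (a point): Point on the bench (z = 0) where the middle of the cup belongs: 35 mm out from the tray's lip. Its axes are those of the tray stand: +x level from the lip along the tray to its end bar, z up.
- stand: Tray stand, fixed to the bench; origin on the bench right under the lip, axes as point drop. Base plate 150 mm wide, 10 mm high, from 80 to 240 mm behind the lip. Side arms (outer faces 69 mm either side of the middle, tops 118 mm up) run beside the tray from the lip to 125 mm behind it; nothing stands on the bench below the lip.
- tray_lip (a point): Middle of the steel tray's open lip, on top of its floor, on the hinge line, 110 mm above the bench. The frame tilts with the tray: +x along the floor from lip to closed end, z normal to the floor, y along the hinge. Floor inside 200 mm long, 92 mm wide, 4 mm thick; side and end walls 15 mm high, 4 mm thick; no wall at the lip.
- tray_bar (a point): Middle of the round steel bar (12 mm thick, 96 mm long along the hinge direction) by which the tray is lifted; it lies at floor level, 250 mm from the hinge, 46 mm clear space between end wall and bar centre. Two side straps, 8 mm square, 88 mm apart, carry its ends. The gripper may pinch its middle from above.
- tray (a joint): Tilt of the tray about the lip, rad: 0 level (start), 0.5 at the upper stop. A stiff friction hinge: it stays where it is left; lifting takes about 10 N at the bar.
- pad0_mid (a point): Centre of a spent filter pad: round disc 36 mm diameter, 12 mm thick, about 30 g, tacky: it does not slide down by itself. The three pads lie flat on the tray floor, one behind another, none nearer than 30 mm to the end wall.
- pad1_mid (a point): Centre of a second, same round spent pad.
- pad2_mid (a point): Centre of the third spent pad, an oblong 44 x 24 x 12 mm (long side along its x).
- cup_mouth (a point): Centre of the mouth of the white plastic scrap cup, 68 mm above its foot; outer radius 55 mm at the rim and 46 mm at the foot, wall 4 mm, about 180 g; +x points to its lug handle, z up.
- cup_lug (a point): Middle of the cup's lug handle: a bar 14 mm thick, 18 mm high, reaching from the cup wall to 115 mm from the cup's axis, top level with the rim. This point lies 88 mm from the cup's axis along the cup's +x, 59 mm above its foot (so 9 mm below the rim).
- scraper_grip (a point): Centre of the scraper's black handle: 130 mm long (x), 22 mm thick (y), 24 mm high (z). A steel blade 76 mm wide (x), 4 mm thick, hangs from its middle; its straight edge lies 77 mm below this point. About 160 g.
- scraper_edge (a point): Middle of the scraper's straight lower edge; same axes as the handle (x along the edge, z from edge to handle, y normal to the blade).
- rack_seat (a point): Scraper rack, fixed: two posts 60 mm either side of this point along its x (each 18 x 42 mm), tops 82 mm above the bench carrying the handle's ends; the point is midway at that height. Cheeks 10 mm high leave 32 mm across for the handle; the blade hangs between the posts (102 mm gap). Hung, the handle centre is 12 mm above this point, its x along the rack's x, either way round.
- reagent: Amber jar with black cap, 64 mm diameter, 130 mm high, origin under its foot; leave it alone.
- washbottle: Clear bottle, 60 mm diameter, 150 mm high, origin under its foot; leave it alone.
- beaker: Glass beaker, 70 mm diameter, 85 mm high, origin under its foot; leave it alone.

How it is judged:
On the way, in this order (a step that is already met when the one before it is completed fails the run):
1. the cup stands upright on the bench, centred within 30 mm under the lip, and is let go (horizontal distance between cup_mouth and drop below 0.03 m and angle between cup_mouth's own z axis and vertical below 0.12 rad and height (world z) of cup_mouth below 0.075 m and contact force between the fingers and cup below 0.1 N), for 0.2 s.
2. the tray is tilted to its stop (over 0.4 rad) (value of joint tray above 0.4 rad), for 0.2 s.
3. the scraper's edge is over the tilted tray's floor (value of joint tray above 0.4 rad and x of scraper_edge in the frame of tray_lip between 0.02 and 0.2 m and z of scraper_edge in the frame of tray_lip between -0.005 and 0.02 m and y of scraper_edge in the frame of tray_lip between -0.05 and 0.05 m), for 0.05 s.
4. all three pads are in the cup, the tray still tilted (value of joint tray above 0.4 rad and horizontal distance between each of pad0_mid, pad1_mid, pad2_mid and cup_mouth below 0.053 m and z of pad0_mid in the frame of cup_mouth between -0.07 and 0 m and z of pad1_mid in the frame of cup_mouth between -0.07 and 0 m and z of pad2_mid in the frame of cup_mouth between -0.07 and 0 m), for 0.2 s.
At the end, for the whole second after the job is handed in: The cup stands upright on the bench, its middle within 30 mm of the drop point, with all three pads below its rim; the tray is still tilted over 0.4 rad; the scraper hangs still and released in its rack, handle on both posts (within 18 mm of the middle, upright within 0.15 rad) (all of step 4 and horizontal distance between cup_mouth and drop below 0.03 m and angle between cup_mouth's own z axis and vertical below 0.12 rad and height (world z) of cup_mouth below 0.075 m and z of scraper_grip in the frame of rack_seat between 0.008 and 0.018 m and horizontal distance between scraper_grip and rack_seat below 0.018 m and angle between scraper_grip's own z axis and vertical below 0.15 rad and contact force between the fingers and scraper below 0.1 N and linear speed of each of scraper, cup below 0.03 m/s); the robot touches nothing.
It fails at once if the gripper touches a pad (contact force between any of the fingers, the arm and pad0 above 0.5 N or contact force between any of the fingers, the arm and pad1 above 0.5 N or contact force between any of the fingers, the arm and pad2 above 0.5 N).
It fails at once if the cup is tipped over (angle between cup_mouth's own z axis and vertical above 0.6 rad).
It fails at once if a bystander is shoved or tipped (distance of any of reagent, washbottle, beaker from where it was at the start of the episode above 0.03 m or angle between any of reagent, washbottle, beaker's own z axis and vertical above 0.3 rad).
It also fails if it takes over 72 s, if anything falls off the work surface, if the arm or the gripper's body presses on something with over 40 N, if the wrist force passes 120 N, or if a joint passes its speed limit or range.

## Working session

There is one attempt and no reset: what is moved stays moved. The work goes in short steps, Python scripts to look and compute and a shell command to move; the robot and the scene stay as the last step left them, time stands still between calls to the robot, and variables do not carry over. Pictures are saved under pics/ and viewed, at most 10 in all, crops included, and the job is handed in when it is done.

```bash
mkdir -p pics; cat > h.py <<'E'
from station import *
import numpy as np, cv2
from scipy.spatial.transform import Rotation as R
def T_tool():
    o=get_obs(); q=o["tool_rot"]; T=np.eye(4); T[:3,:3]=R.from_quat([q[1],q[2],q[3],q[0]]).as_matrix(); T[:3,3]=o["eef_pos"]; return T
def grab(name):
    p=camera_params(name)
    C=p["cam_to_world"] if name!="wrist" else T_tool()@np.array(p["mount"])
    im,d=read_camera(name)
    K=np.array(p["intrinsics"]); v,u=np.mgrid[:384,:512]
    P=np.stack([(u-K[0,2])/K[0,0]*d,-(v-K[1,2])/K[1,1]*d,-d],-1)
    C=np.array(C); W=P@C[:3,:3].T+C[:3,3]; W[d==0]=np.nan
    return im,d,W
def save(n,im,s=1.5):
    cv2.imwrite(f"pics/{n}.png",cv2.resize(im[:,:,::-1],None,fx=s,fy=s,interpolation=cv2.INTER_CUBIC))
E
python3 - <<'E'
from h import *
for c in("top","side"):
    im,d,W=grab(c); save(c,im); np.savez(f"{c}.npz",im=im,W=W)
print(camera_params("top"))
E
```

```text
{'intrinsics': array([[453.33619353,   0.        , 253.85374464],
       [  0.        , 453.33619353, 195.46921921],
       [  0.        ,   0.        ,   1.        ]]), 'cam_to_world': array([[ 0.07422261,  0.97695589, -0.20012047,  0.28336966],
       [-0.99724013,  0.07306902, -0.01315487, -0.03977807],
       [ 0.00177088,  0.20054455,  0.97968298,  1.34631488],
       [ 0.        ,  0.        ,  0.        ,  1.        ]])}
```

View pics/top.png

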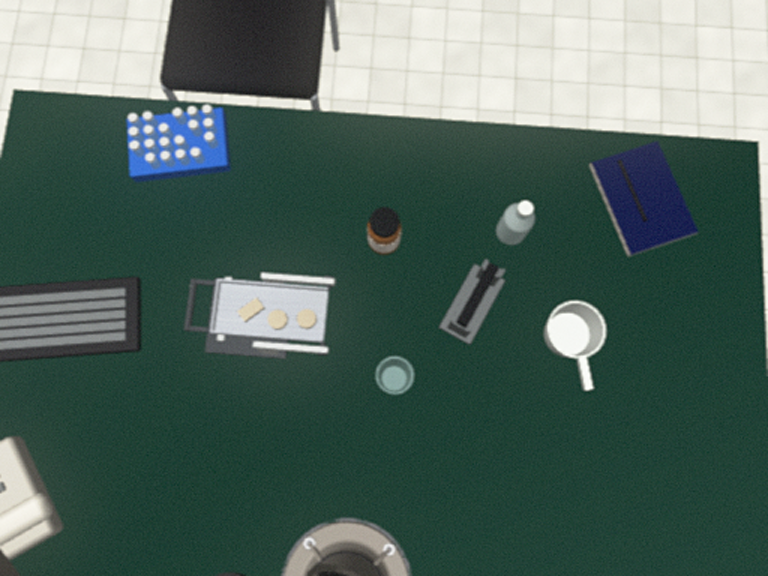

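View pics/side.png

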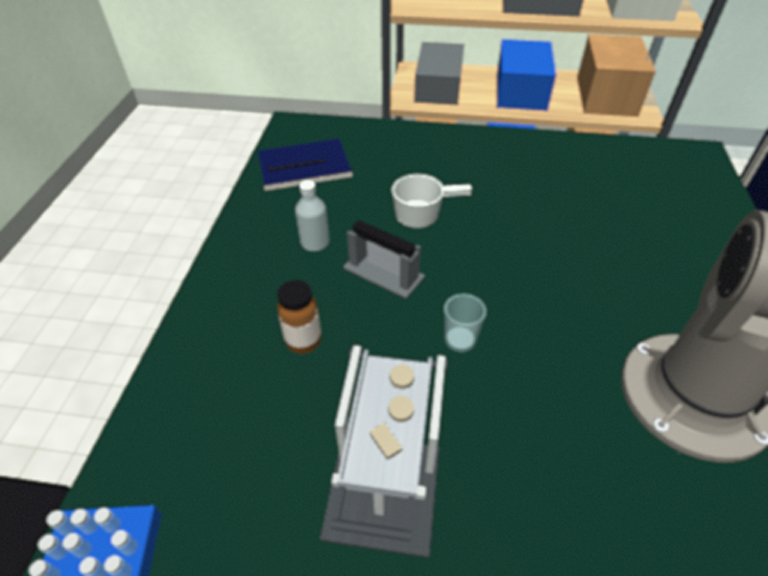

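The top view shows the tray with its lip at right (327,316) and its bar at left (188,306). The pads are at (250,309), (277,319) and (306,318). The rack with the scraper is at (475,300), and the cup at (575,330) with its lug at (587,375). The jar is at (385,230), the bottle at (515,222) and the beaker at (395,375).

```bash
python3 - <<'E'
from h import *
W=np.load("top.npz")["W"]
def p(n,u,v): 
    u,v=int(round(u/1.5)),int(round(v/1.5)); print(n,np.round(np.nanmedian(W[v-1:v+2,u-1:u+2].reshape(-1,3),0)*1000))
for a in [("bar",189,306),("barA",190,284),("barB",187,329),("floorlip",320,318),("liptop",325,300),("lipbot",323,332),("armAr",333,282),("armAl",264,275),("armBr",325,350),("armBl",256,345),
("pad2",250,309),("pad1",277,319),("pad0",306,318),("jarcap",384,219),("bottlecap",525,208),("beakmid",394,378),
("handleA",490,268),("handle",476,297),("handleB",462,324),("lug",586,372),("lugend",589,386),("cuprimL",547,328),("cuprimR",604,330),("rimT",575,303),("rimB",576,356),("bench",450,450)]: p(*a)
# cup rim fit
for n,lo,hi,box in [("rim",.062,.075,((340,240),(190,230)))]:
    pass
m=(W[...,2]>.060)&(W[...,2]<.078); m[:, :355]=0; m[:190]=0
ys,xs=np.nonzero(m); P=W[m]; 
from scipy.optimize import least_squares
for it in range(3):
    if it==0: Q=P; c=np.median(P[:,:2],0)
    f=least_squares(lambda c:np.hypot(*(Q[:,:2]-c).T)-.053,c,loss='soft_l1',f_scale=.003); c=f.x
    r=np.hypot(*(P[:,:2]-c).T); Q=P[r<.06]
L=P[(r>.065)&(r<.12)]; print("cup",c,len(Q),"lug",L.mean(0),np.degrees(np.arctan2(*(L.mean(0)[:2]-c)[::-1])))
m=(W[...,2]>.09)&(W[...,2]<.12);m[:,:295]=0;m[:,340:]=0;m[:160]=0;m[240:]=0
P=W[m];(cx,cy),s,a=cv2.minAreaRect((P[:,:2]*1000).astype(np.float32));print("scraper",cx,cy,s,a,P[:,2].mean(),len(P))
u,sv,vt=np.linalg.svd(P[:,:2]-P[:,:2].mean(0),full_matrices=False);print(vt[0],P.mean(0))
E
```

```text
bar [484. 326. 116.]
barA [527. 328. 118.]
barB [443. 325. 117.]
floorlip [481.  86. 113.]
liptop [518.  80. 109.]
lipbot [459.  81. 110.]
armAr [551.  69. 107.]
armAl [553. 195. 119.]
armBr [425.  69. 117.]
armBl [422. 194. 120.]
pad2 [486. 211. 123.]
pad1 [471. 161. 122.]
pad0 [477. 109. 121.]
jarcap [673. -19. 131.]
bottlecap [ 707. -278.  151.]
beakmid [390. -61.   6.]
handleA [ 600. -225.  107.]
handle [ 543. -199.  106.]
handleB [ 490. -177.  103.]
lug [ 422. -418.   69.]
lugend [ 398. -425.   67.]
cuprimL [ 503. -344.   53.]
cuprimR [ 514. -474.   -0.]
rimT [ 554. -396.   63.]
rimB [ 453. -401.   67.]
bench [ 260. -178.    0.]
cup [ 0.50264778 -0.39587312] 233 lug [ 0.41561538 -0.416311    0.06684959] -166.7846466249259
scraper 549.8497314453125 -203.19900512695312 (41.40686798095703, 136.97117614746094) 64.8551025390625 0.10445796594535553 403
[-0.903449    0.42869559] [ 0.54688164 -0.20049762  0.10445797]
```

```bash
cat > st.py <<'E'
from h import *
o=get_obs(); T=T_tool()
print("t",round(o["t"],2),"pos",np.round(T[:3,3]*1000,1),"x",np.round(T[:3,0],3),"y",np.round(T[:3,1],3),"z",np.round(T[:3,2],3),"\nF",np.round(o["contact_force"],1),"w",round(o["gripper_width"],3),"g",np.round(o["grasp_force"],1),"q",np.round(o["q"],2))
E
python3 st.py; python3 -c "
from h import *
print(np.round(camera_params('wrist')['mount'],3))"
python3 -m creep '[[1,50,-36,10,0,0,0],[1,50,-36,0,0,0,0],[1,40,-45,0,0,0,0],[1,40,-45,0,0,0,0],[1,20,-55,0,0,0,0]]'
```

```text
t 0.1 pos [215.9 639.  230.4] x [-0.947  0.32  -0.   ] y [ 0.32   0.947 -0.002] z [-0.    -0.002 -1.   ] 
F [ 1.4  0.2 -0. ] w 0.999 g 0.0 q [-1.35  0.48  0.02  1.56 -0.01  1.11 -0.08]
[[-0.001  0.958  0.286  0.074]
 [ 1.     0.001 -0.    -0.   ]
 [-0.     0.286 -0.958 -0.143]
 [ 0.     0.     0.     1.   ]]
t: 0.72
eef_pos: [0.4181, 0.4204, 0.2408]
tool_rot: [0.0, 0.163, 0.987, -0.0]
contact_force: [0.1, -0.5, 0.6]
gripper_width: 0.995
grasp_force: 0.0
```

```bash
python3 -m creep '[[1,20,-55,0,0,0,-0.16],[1,20,-55,0,0,0,-0.16],[1,20,-55,0,0,0,-0.16],[1,15,-55,0,0,0,-0.16],[1,10,-55,0,0,0,-0.16]]' >/dev/null
python3 -m creep '[[1,5,-55,0,0,0,-0.16],[1,0,-55,0,0,0,-0.16],[1,0,-55,0,0,0,-0.16],[1,-5,-55,0,0,0,-0.16],[1,-10,-55,0,0,0,-0.16]]' >/dev/null
python3 -m creep '[[1,-15,-55,0,0,0,-0.16],[1,-15,-50,0,0,0,-0.16],[1,-15,-50,-15,0,0,-0.16],[1,-15,-45,-20,0,0,-0.16],[1,0,0,0,0,0,-0.16]]' >/dev/null
python3 st.py; python3 - <<'E'
from h import *
im,d,W=grab("wrist"); save("w1",im); np.savez("w1.npz",im=im,W=W)
E
```

```text
t 2.6 pos [ 427.5 -331.1  205.2] x [ 0.92   0.392 -0.003] y [ 0.392 -0.92  -0.   ] z [-0.003 -0.001 -1.   ] 
F [0.2 0.9 0.2] w 1.001 g 0.0 q [-0.13  0.38  0.86  1.95 -0.34  0.97 -0.28]
```

View pics/w1.png

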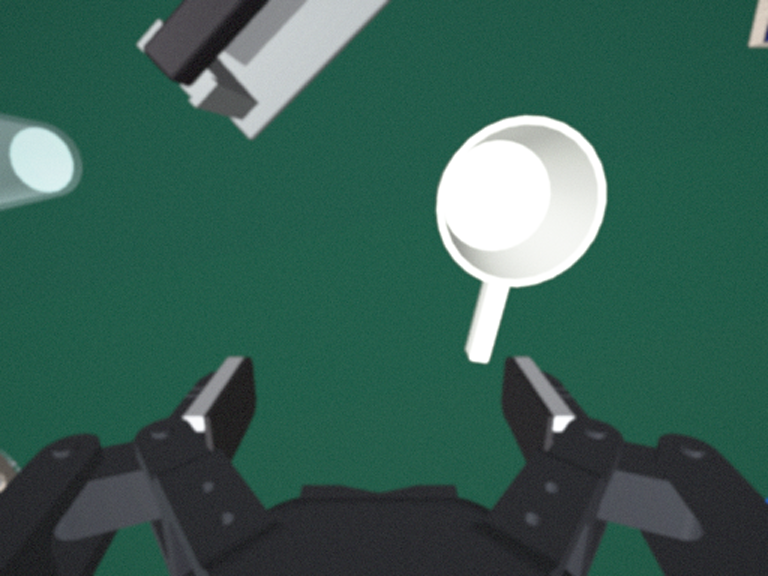

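The wrist view shows the cup mouth centred at about (521,200). Its lug runs from (497,285) to (480,358).

```bash
python3 - <<'E'
from h import *
from scipy.optimize import least_squares
D=np.load("w1.npz");W=D["W"]
m=(W[...,2]>.062)&(W[...,2]<.075)&(D["im"].min(-1)>120); m[:,:280]=0
P=W[m];c=np.array([.5026,-.396])
for i in range(3):
    r=np.hypot(*(P[:,:2]-c).T);Q=P[r<.06]
    c=least_squares(lambda c:np.hypot(*(Q[:,:2]-c).T)-.053,c,loss='soft_l1',f_scale=.002).x
r=np.hypot(*(P[:,:2]-c).T);L=P[(r>.065)&(r<.125)]
g=L[:,:2].mean(0)-c;print(c,L.mean(0),len(L),r.max(),np.degrees(np.arctan2(g[1],g[0])),c+.088*g/np.linalg.norm(g))
E
```

```text
[ 0.50265854 -0.39898856] [ 0.41618756 -0.41871895  0.06764074] 593 0.11417777702882448 -167.14666517713667 [ 0.41686358 -0.4185647 ]
```

```bash
python3 -m creep '[[0.6,-6,-50,-10,0,0,-0.089],[0.6,-5,-37,-30,0,0,-0.089],[0.6,0,0,-50,0,0,0],[0.6,0,0,-45,0,0,0],[0.6,0,0,-28,0,0,0]]' 80 >/dev/null; python3 st.py
```

```text
t 3.27 pos [ 419.8 -412.9   40.8] x [ 0.971  0.239 -0.001] y [ 0.239 -0.971 -0.003] z [-0.002  0.002 -1.   ] 
F [ 0.  -0.5 -0.5] w 0.799 g 0.0 q [ 0.18  0.69  0.68  1.94 -0.64  0.74 -0.09]
```

```bash
python3 -m creep '[[0,0,-3,0,0,0,0],[-1,0,0,0,0,0,0],[-1,0,0,0,0,0,0],[-1,0,0,0,0,0,0],[-1,0,0,0,0,0,0]]' 80 >/dev/null; python3 st.py
```

```text
t 3.9 pos [ 420.9 -418.3   44.8] x [0.972 0.236 0.002] y [ 0.236 -0.972  0.002] z [ 0.002 -0.002 -1.   ] 
F [-0.4  0.2  6.2] w 0.148 g 80.2 q [ 0.18  0.69  0.69  1.93 -0.63  0.75 -0.1 ]
```

```bash
python3 -m creep '[[-1,0,0,15,0,0,0],[-1,0,0,35,0,0,0],[-1,0,0,45,0,0,0.08],[-1,0,15,45,0,0,0.15],[-1,5,35,25,0,0,0.16]]' >/dev/null; python3 st.py
python3 -m creep '[[-1,10,48,0,0,0,0.16],[-1,10,48,0,0,0,0.16],[-1,10,48,0,0,0,0.16],[-1,10,48,0,0,0,0.16],[-1,10,48,0,0,0,0.16]]' >/dev/null; 
python3 -m creep '[[-1,10,40,0,0,0,0.16],[-1,10,30,0,0,0,0.05],[-1,0,0,0,0,0,0],[-1,0,0,0,0,0,0]]' >/dev/null; python3 st.py
python3 - <<'E'
from h import *
im,d,W=grab("wrist"); save("w2",im); np.savez("w2.npz",im=im,W=W)
im,d,W=grab("top"); save("t2",im); np.savez("t2.npz",im=im,W=W)
E
```

```text
t 4.53 pos [ 424.4 -369.2  211.4] x [0.808 0.589 0.   ] y [ 0.589 -0.808  0.004] z [ 0.002 -0.003 -1.   ] 
F [-0.2  0.5 -1.9] w 0.147 g 79.1 q [-0.01  0.39  0.8   1.89 -0.33  0.99 -0.01]
t 5.65 pos [494.8 -58.6 208.4] x [-0.064  0.998 -0.001] y [ 0.998  0.064 -0.   ] z [-0.    -0.001 -1.   ] 
F [-0.3 -0.2 -1.5] w 0.146 g 79.0 q [-0.44  0.22  0.5   2.02 -0.13  0.93  0.2 ]
```

View pics/w2.png

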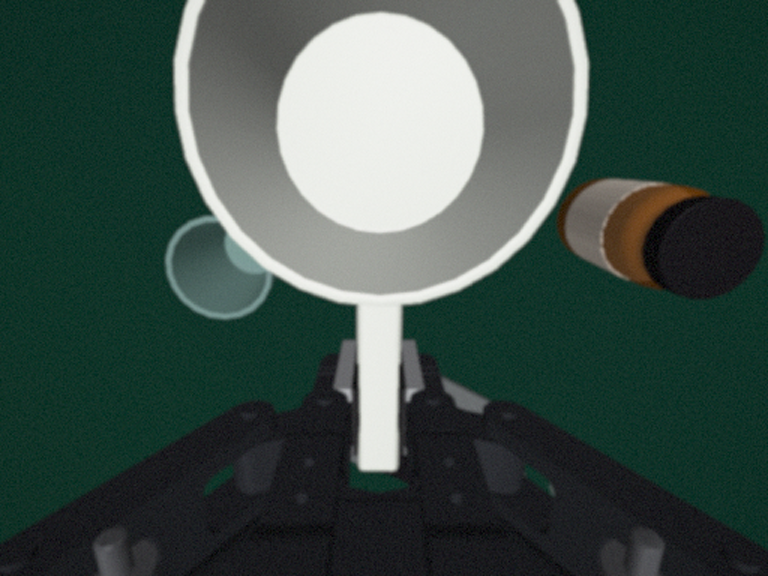

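The wrist view shows the cup held level by its lug and centred along the tool axis. The beaker (220,267) and jar (700,245) are clear of it. Next I'll fit the stand for the drop point and the cup rim in the top view.

```bash
python3 - <<'E'
from h import *
from scipy.optimize import least_squares
D=np.load("top.npz");W=D["W"];im=D["im"].astype(int)
b=im.min(-1)>195
for lo,hi in((.535,.57),(.405,.435)):
    m=b&(abs(W[...,2]-.118)<.012)&(W[...,0]>lo)&(W[...,0]<hi)&(W[...,1]>0.04)&(W[...,1]<.23)
    P=W[m];print(len(P),P.mean(0),np.polyfit(P[:,1],P[:,0],1),np.percentile(P[:,1],[1,99]))
# bar
m=(abs(W[...,1]-.326)<.012)&(abs(W[...,2]-.115)<.012)&(abs(W[...,0]-.485)<.06)
P=W[m];print("bar",P.mean(0),np.polyfit(P[:,0],P[:,1],1),np.percentile(P[:,0],[1,99]))
# floor
m=(abs(W[...,2]-.111)<.007)&(abs(W[...,0]-.485)<.044)&(W[...,1]>.05)&(W[...,1]<.2)
P=W[m];print("floor",np.percentile(P[:,1],[0.5,2,5]),P[:,0].mean())
D=np.load("t2.npz");W=D["W"]
m=(W[...,2]>.225)&(W[...,2]<.245)&(W[...,1]>-.04)&(W[...,1]<.1)&(abs(W[...,0]-.49)<.08)
P=W[m];c=np.array([.489,.025])
for i in range(2):
    r=np.hypot(*(P[:,:2]-c).T);Q=P[r<.065];c=least_squares(lambda c:np.hypot(*(Q[:,:2]-c).T)-.053,c,loss='soft_l1',f_scale=.002).x
print("cup",c,len(Q),Q[:,2].mean())
E
```

```text
146 [0.55145459 0.13531417 0.11898938] [0.00863931 0.55028557] [0.06957628 0.19918982]
160 [0.42370043 0.13522165 0.11876099] [0.00689333 0.4227683 ] [0.06906358 0.19954328]
bar [0.48837276 0.32528017 0.11539079] [-0.00779762  0.32908832] [0.44070012 0.53648418]
floor [0.0776255  0.07876267 0.08190221] 0.4881346561443708
cup [0.48867078 0.02740189] 148 0.23013659237299072
```

```bash
python3 -m creep '[[-1,-1,-20,0,0,0,0],[-1,0,0,-40,0,0,0],[-1,0,0,-50,0,0,0],[-1,0,0,-45,0,0,0],[-1,0,0,-22,0,0,0]]' >/dev/null; python3 st.py
python3 -m creep '[[-1,0,17,0,0,0,0],[-1,0,17,0,0,0,0],[-1,0,0,-3,0,0,0],[-1,0,0,0,0,0,0]]' >/dev/null; python3 st.py
```

```text
t 6.38 pos [492.4 -78.8  49.1] x [-0.064  0.998 -0.001] y [ 0.998  0.064 -0.003] z [-0.003 -0.001 -1.   ] 
F [ 0.1  0.8 -1.7] w 0.146 g 79.0 q [-0.29  0.49  0.4   2.13 -0.34  0.58  0.42]
t 6.88 pos [494.4 -43.2  48.9] x [-0.068  0.998  0.   ] y [0.998 0.068 0.001] z [ 0.001  0.    -1.   ] 
F [ 0.4 -1.1 -1.1] w 0.143 g 79.0 q [-0.36  0.48  0.4   2.14 -0.34  0.57  0.35]
```

```bash
python3 -m creep '[[-1,0,0,-2,0,0,0],[-1,0,0,-1,0,0,0],[-1,0,0,0,0,0,0]]' |grep -E "eef|force"; python3 -m creep '[[-1,0,0,-2,0,0,0],[-1,0,0,0,0,0,0]]' |grep -E "eef|force"
```

```text
eef_pos: [0.4941, -0.044, 0.0454]
contact_force: [-1.0, -0.8, -0.4]
grasp_force: 79.2
eef_pos: [0.4944, -0.0446, 0.0445]
contact_force: [-3.8, -2.4, 16.1]
grasp_force: 81.6
```

```bash
python3 -m creep '[[-1,0,0,1,0,0,0],[0.2,0,0,0,0,0,0],[0.2,0,0,0,0,0,0],[0.2,0,0,0,0,0,0],[0.2,0,0,0,0,0,0]]' |grep -E "eef|force|width"; python3 -m creep '[[0.2,0,0,40,0,0,0],[0.2,0,0,60,0,0,0],[0.2,0,0,60,0,0,0],[1,0,0,50,0,0,0],[1,0,0,0,0,0,0]]' >/dev/null; python3 st.py
python3 - <<'E'
from h import *
from scipy.optimize import least_squares
im,d,W=grab("wrist"); save("w3",im)
m=(W[...,2]>.06)&(W[...,2]<.075)&(W[...,1]>-.04)&(W[...,1]<.1)&(abs(W[...,0]-.49)<.08)&(im.min(-1)>110)
P=W[m];c=np.array([.488,.041])
for i in range(2):
    r=np.hypot(*(P[:,:2]-c).T);Q=P[r<.06];c=least_squares(lambda c:np.hypot(*(Q[:,:2]-c).T)-.053,c,loss='soft_l1',f_scale=.002).x
print("cup",c,len(Q),Q[:,2].mean())
E
```

```text
eef_pos: [0.494, -0.0435, 0.0442]
contact_force: [-0.5, 0.7, -0.4]
gripper_width: 0.602
grasp_force: 0.0
t 8.75 pos [496.5 -43.6 258.1] x [-0.067  0.998  0.001] y [0.998 0.067 0.008] z [ 0.008  0.002 -1.   ] 
F [-1.1 -0.6 -1.2] w 0.987 g 0.0 q [-0.53  0.16  0.56  1.97 -0.1   1.03  0.14]
cup [0.4882084  0.04227759] 1213 0.06664145132449757
```

```bash
python3 -m creep '[[0.2,0,45,0,0,0,0.18],[0.2,0,46,0,0,0,0.18],[0,0,46,0,0,0,0.18],[-0.1,0,46,0,0,0,0.18],[-0.1,0,46,0,0,0,0.18]]' >/dev/null;  python3 -m creep '[[-0.1,0,46,0,0,0,0.18],[-0.1,0,46,0,0,0,0.18],[-0.1,0,46,0,0,0,0.18],[-0.1,0,0,0,0,0,0.05],[-0.1,0,0,0,0,0,0]]' >/dev/null; python3 st.py; python3 - <<'E'
from h import *
im,d,W=grab("wrist"); save("w4",im); np.savez("w4.npz",im=im,W=W)
m=(abs(W[...,1]-.325)<.015)&(abs(W[...,2]-.115)<.01)&(abs(W[...,0]-.488)<.06)
P=W[m];print("bar",len(P),P.mean(0),np.percentile(P[:,2],95),np.percentile(P[:,1],[2,98]),np.percentile(P[:,0],[1,99]))
E
```

```text
t 10.05 pos [493.2 323.1 252.1] x [-1.     0.014  0.003] y [ 0.014  1.    -0.002] z [-0.003 -0.002 -1.   ] 
F [ 0.  -0.7  0.6] w 0.449 g 0.0 q [-0.81  0.32  0.15  1.75 -0.05  1.08  0.92]
bar 1197 [0.48508745 0.32365216 0.11465191] 0.11668099502321708 [0.3117012  0.33054125] [0.43990684 0.53486407]
```

View pics/w4.png

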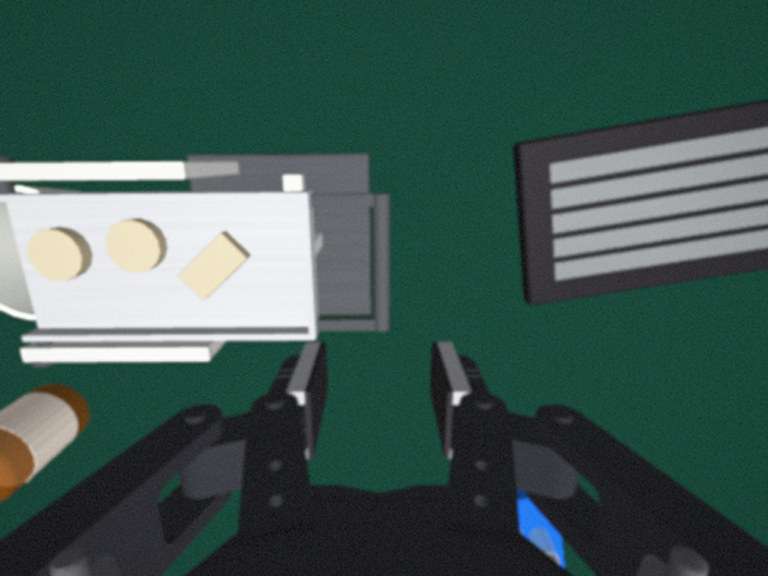

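The wrist view shows the bar at (381,262), straight across the closing direction, and nothing in the way of descent.

```bash
python3 -m creep '[[-0.1,-5,1.5,-30,0,0,0],[-0.1,0,0,-50,0,0,0],[-0.1,0,0,-48,0,0,0],[-0.1,0,0,-30,0,0,0],[-0.1,0,0,-3,0,0,0]]' >/dev/null; python3 st.py;  python3 -m creep '[[-1,0,0,0,0,0,0],[-1,0,0,0,0,0,0],[-1,0,0,0,0,0,0]]' 60 >/dev/null; python3 st.py
```

```text
t 10.72 pos [487.6 322.8  90.8] x [-1.     0.016  0.004] y [ 0.016  1.    -0.004] z [-0.004 -0.004 -1.   ] 
F [-0.4 -0.4  1.3] w 0.451 g 0.0 q [-0.79  0.5   0.12  1.89 -0.09  0.76  0.94]
t 11.1 pos [490.  324.3  94.8] x [-1.     0.015 -0.002] y [0.015 1.    0.   ] z [ 0.002  0.    -1.   ] 
F [-0.7 -4.7  6.4] w 0.113 g 58.9 q [-0.79  0.5   0.12  1.89 -0.09  0.76  0.94]
```

```bash
python3 -m creep '[[-1,0,-1,21,0,0,0],[-1,0,-2.6,21,0,0,0],[-1,0,-4.3,20.5,0,0,0]]' 60|grep -E "eef|force"; python3 -m creep '[[-1,0,-6,20,0,0,0],[-1,0,-7.5,19.5,0,0,0],[-1,0,-9.3,18.5,0,0,0],[-1,0,0,0,0,0,0]]'|grep -E "eef|force"; python3 st.py
```

```text
eef_pos: [0.4898, 0.3171, 0.1559]
contact_force: [6.6, -0.2, -12.9]
grasp_force: 58.2
eef_pos: [0.4898, 0.2947, 0.2156]
contact_force: [0.1, -0.9, 4.1]
grasp_force: 60.0
t 11.97 pos [489.8 294.7 215.6] x [-1.     0.014 -0.002] y [0.014 1.    0.002] z [ 0.002  0.002 -1.   ] 
F [ 0.1 -0.9  4.1] w 0.113 g 60.0 q [-0.77  0.32  0.15  1.84 -0.06  0.98  0.96]
```

```bash
python3 -m creep '[[-1,0,-1.5,3,0,0,0],[-1,0,0,0,0,0,0]]'|grep -E "eef|force"; python3 -m creep '[[-0.2,0,0,0,0,0,0],[-0.2,0,0,0,0,0,0],[-0.2,0,0,0,0,0,0],[-0.2,0,0,20,0,0,0],[-0.2,0,0,50,0,0,0]]' >/dev/null; python3 -m creep '[[-0.2,0,0,40,0,0,0],[-0.2,0,0,0,0,0,0]]' >/dev/null; python3 st.py;  python3 - <<'E'
from h import *
im,d,W=grab("top"); save("t5",im); np.savez("t5.npz",im=im,W=W)
m=(abs(W[...,0]-.488)<.035)&(W[...,1]>.075)&(W[...,1]<.24)&(W[...,2]>.1)&(im.min(-1)>100)
P=W[m];
for i in range(4):
    k=np.polyfit(P[:,1],P[:,2],1);P=P[(P[:,2]-np.polyval(k,P[:,1]))<.004]
print(np.arctan(k[0]),np.polyval(k,.075))
E
```

```text
eef_pos: [0.4897, 0.2941, 0.2167]
contact_force: [4.2, 1.7, -3.1]
grasp_force: 59.2
t 13.1 pos [490.5 293.6 330.4] x [-1.     0.014 -0.005] y [0.014 1.    0.004] z [ 0.005  0.004 -1.   ] 
F [ 0.7 -1.1 -0.5] w 0.402 g 0.0 q [-0.79  0.22  0.17  1.7  -0.04  1.22  0.95]
0.5000957474326554 0.10878285982183852
```

View pics/t5.png

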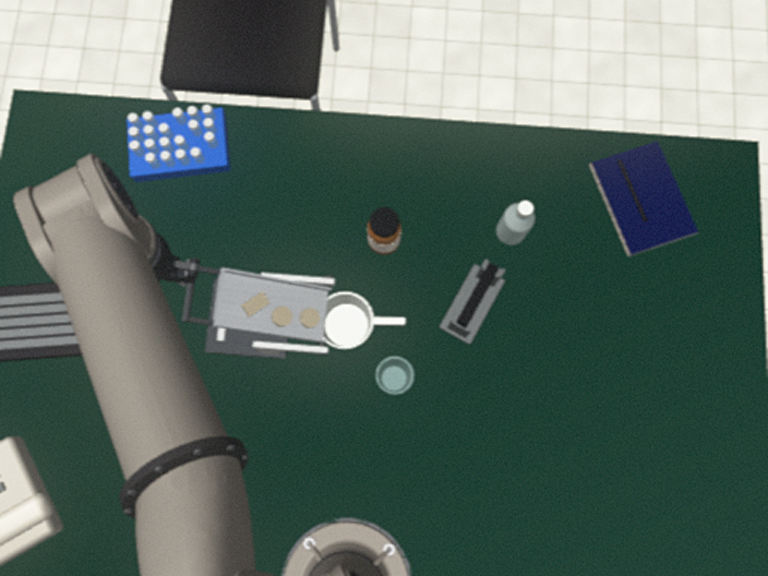

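The top view shows the tray tilted (fit 0.500 rad). The cup sits under the lip with its mouth at (345,320), and the bystanders have not moved. Next is the scraper.

```bash
python3 -m creep '[[0,5,-50,0,0,0,-0.05],[0,6,-56,0,0,0,-0.05],[0,6,-56,0,0,0,-0.05],[0.2,6,-56,0,0,0,-0.05],[0.2,6,-56,0,0,0,-0.05]]' >/dev/null;  python3 -m creep '[[0.2,6,-56,-10,0,0,-0.05],[0.2,6,-56,-20,0,0,-0.05],[0.2,6,-56,-20,0,0,-0.05],[0.2,6,-50,-20,0,0,-0.02],[0.2,0,0,-20,0,0,0]]' >/dev/null; python3 st.py; python3 - <<'E'
from h import *
im,d,W=grab("wrist"); save("w6",im); np.savez("w6.npz",im=im,W=W)
m=(W[...,2]>.098)&(W[...,2]<.115)&(np.hypot(W[...,0]-.548,W[...,1]+.202)<.09)&(im.max(-1)<75)
P=W[m];r=cv2.minAreaRect((P[:,:2]*1000).astype(np.float32));print(len(P),P.mean(0),r)
vt=np.linalg.svd(P[:,:2]-P[:,:2].mean(0),full_matrices=False)[2];print(vt[0],np.degrees(np.arctan2(vt[0][1],vt[0][0])))
E
```

```text
t 14.4 pos [ 540.1 -204.2  234.8] x [-0.904  0.427  0.001] y [ 0.427  0.904 -0.003] z [-0.003 -0.002 -1.   ] 
F [-0.   0.7  0.5] w 0.603 g 0.0 q [-0.16  0.34  0.52  1.82 -0.19  1.04  1.56]
650 [ 0.57368497 -0.21909188  0.10589252] ((548.5731201171875, -204.81275939941406), (19.939346313476562, 126.96964263916016), 64.33360290527344)
[ 0.92426082 -0.38176162] -22.4428443187212
```

View pics/w6.png

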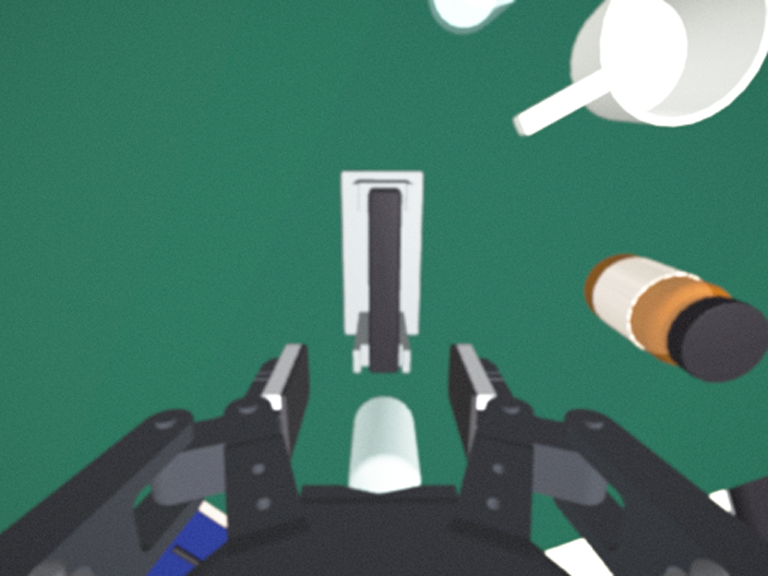

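The wrist view shows the handle from (385,190) to (385,370), lined up with the tool. Its centre is about 8 mm further along.

```bash
python3 -m creep '[[0.2,7.5,-3,-30,0,0,0],[0.2,0,0,-50,0,0,0],[0.2,0,0,-48,0,0,0],[0.2,0,0,-30,0,0,0],[0.2,0,0,-4,0,0,0]]' >/dev/null; python3 st.py;  python3 -m creep '[[0.2,0,0,0,0,0,0],[-1,0,0,0,0,0,0],[-1,0,0,0,0,0,0],[-1,0,0,0,0,0,0],[-1,0,0,0,0,0,0]]' 100 >/dev/null; python3 st.py
```

```text
t 15.07 pos [ 547.4 -200.8   72.3] x [-0.908  0.42   0.006] y [ 0.42   0.908 -0.001] z [-0.006  0.002 -1.   ] 
F [-0.3 -0.3  0.7] w 0.599 g 0.0 q [-0.07  0.56  0.42  1.92 -0.33  0.73  1.68]
t 15.7 pos [ 550.4 -202.7   76.5] x [-0.907  0.421 -0.002] y [0.421 0.907 0.001] z [ 0.002 -0.    -1.   ] 
F [-1.1 -0.2  6.3] w 0.244 g 97.8 q [-0.07  0.56  0.42  1.92 -0.33  0.73  1.68]
```

```bash
python3 -m creep '[[-1,0,0,20,0,0,0],[-1,0,0,50,0,0,0],[-1,0,0,60,0,0,0],[-1,0,0,60,0,0,0],[-1,-5,30,50,0,0,0]]' >/dev/null; python3 -m creep '[[-1,-10,50,10,0,0,0.14],[-1,-10,50,0,0,0,0.145],[-1,-10,50,0,0,0,0.145],[-1,-10,50,0,0.12,0,0],[-1,-10,50,0,0.12,0,0]]' >/dev/null; python3 -m creep '[[-1,-10,50,0,0.13,0,0],[-1,0,50,0,0.13,0,0],[-1,0,0,0,0,0,0]]' >/dev/null; python3 st.py
```

```text
t 17.32 pos [483. 179. 325.] x [-1.     0.001  0.003] y [0.002 0.877 0.48 ] z [-0.002  0.48  -0.877] 
F [-0.6 -0.3 -1.5] w 0.239 g 98.3 q [-0.45  0.1   0.3   1.95 -0.6   1.1   1.7 ]
```

```bash
python3 -m creep '[[-1,2,0,-22,0,0,0],[-1,0,17,-30,0,0,0],[-1,0,0,0,0,0,0],[-1,0,0,0,0,0,0]]' >/dev/null; python3 st.py; python3 - <<'E'
from h import *
im,d,W=grab("side"); np.savez("s7.npz",im=im,W=W); save("s7",im[180:384,170:350],3)
im,d,W=grab("wrist"); np.savez("w7.npz",im=im,W=W); cv2.imwrite("pics/w7.png",im[:,:,::-1])
E
```

```text
t 17.82 pos [487.3 193.9 274.3] x [-1.     0.004  0.   ] y [0.004 0.878 0.479] z [ 0.002  0.479 -0.878] 
F [-1.   0.1 -1.6] w 0.242 g 98.2 q [-0.46  0.16  0.29  2.   -0.66  0.99  1.76]
```

View pics/s7.png

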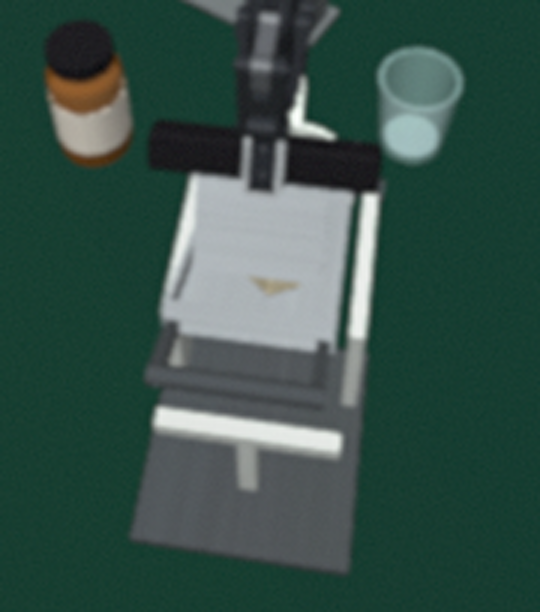

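The side view shows the scraper held square above the tray. Its handle runs from (150,145) to (380,165), and a corner of the oblong pad shows past the blade edge at (275,287). I'll check the blade and pad in tray coordinates.

```bash
python3 - <<'E'
from h import *
c,s=np.cos(.5),np.sin(.5)
def tr(W): 
    r=W-np.array([.4875,.075,.110]); return np.stack([r[...,1]*c+r[...,2]*s, r[...,0]-.008*r[...,1], -r[...,1]*s+r[...,2]*c],-1)*1000
D=np.load("s7.npz");Q=tr(D["W"]);im=D["im"]
def px(u,v): return np.round(Q[int(180+v/3),int(170+u/3)])
for p in [(262,270),(262,255),(215,250),(330,255),(262,230),(275,287),(265,305),(310,310),(200,180),(170,150),(360,165)]: print(p,px(*p))
B=(im[...,0].astype(int)-im[...,2]>25)&(abs(Q[...,1])<46)&(Q[...,0]>0)&(Q[...,0]<200);print("pad",Q[B].min(0) if B.any() else 0,Q[B].max(0))
D=np.load("t5.npz");Q=tr(D["W"]);im=D["im"];B=(im[...,0].astype(int)-im[...,2]>20)&(abs(Q[...,1])<46)&(Q[...,0]>0)&(Q[...,0]<200)
n,l,st,ce=cv2.connectedComponentsWithStats(B.astype(np.uint8))
for i in range(1,n):
    if st[i,4]>20: P=Q[l==i];print(st[i,4],np.round(np.percentile(P,[2,50,98],axis=0)).tolist())
E
```

```text
(262, 270) [185.  -4.  31.]
(262, 255) [185.  -3.  41.]
(215, 250) [184.  25.  41.]
(330, 255) [102. -41.  -2.]
(262, 230) [186.  -2.  59.]
(275, 287) [158.  -9.   5.]
(265, 305) [169.  -5.  -1.]
(310, 310) [168. -33.  -2.]
(200, 180) [185.  36.  84.]
(170, 150) [194.  52. 105.]
(360, 165) [195. -54. 110.]
pad [149.01432746 -39.95325764   0.68331049] [193.12286451  -1.38592225 362.69754216]
146 [[121.0, -21.0, 7.0], [140.0, -3.0, 11.0], [161.0, 16.0, 17.0]]
133 [[74.0, -31.0, 6.0], [89.0, -16.0, 11.0], [105.0, -0.0, 16.0]]
127 [[20.0, -26.0, 6.0], [38.0, -11.0, 11.0], [53.0, 5.0, 15.0]]
```

```bash
python3 -m creep '[[-1,-3,6,-11,0,0,0],[-1,0,3.5,-6,0,0,0],[-1,0,0,0,0,0,0]]' |grep -E "eef|contact";python3 -m creep '[[-1,0,1,-1.8,0,0,0],[-1,0,0,0,0,0,0]]' |grep -E "eef|contact"; python3 -m creep '[[-1,0,1,-1.8,0,0,0],[-1,0,0,0,0,0,0]]' |grep -E "eef|contact"
```

```text
eef_pos: [0.4829, 0.2047, 0.255]
contact_force: [-0.3, 0.5, -1.5]
eef_pos: [0.4836, 0.2053, 0.254]
contact_force: [-0.4, 0.5, -2.1]
eef_pos: [0.4835, 0.2064, 0.2521]
contact_force: [1.0, -0.7, -1.8]
```

```bash
python3 -m creep '[[-1,0,1,-1.8,0,0,0],[-1,0,0,0,0,0,0]]' |grep -E "eef|contact"; python3 -m creep '[[-1,0,0.5,-0.9,0,0,0],[-1,0,0,0,0,0,0]]' |grep -E "eef|contact"
```

```text
eef_pos: [0.4834, 0.2074, 0.2503]
contact_force: [0.7, 0.2, -0.9]
eef_pos: [0.4835, 0.2076, 0.2498]
contact_force: [-2.0, -2.9, 2.3]
```

```bash
python3 -m creep '[[-1,0,-9,-4.5,0,0,0],[-1,0,-13.2,-7.2,0,0,0],[-1,0,-13.2,-7.2,0,0,0],[-1,0,-13.2,-7.2,0,0,0],[-1,0,-13.2,-7.2,0,0,0]]' |grep -E "eef|contact"; python3 -m creep '[[-1,0,-13.2,-7.2,0,0,0],[-1,0,-13.2,-7.2,0,0,0],[-1,0,0,0,0,0,0]]' |grep -E "eef|contact"; python3 - <<'E'
from h import *
im,d,W=grab("side"); np.savez("s8.npz",im=im,W=W); save("s8",im[180:384,170:350],3)
E
```

```text
eef_pos: [0.484, 0.1453, 0.2161]
contact_force: [-0.4, 0.4, 0.3]
eef_pos: [0.4839, 0.1176, 0.2011]
contact_force: [0.2, -3.4, 0.4]
```

View pics/s8.png

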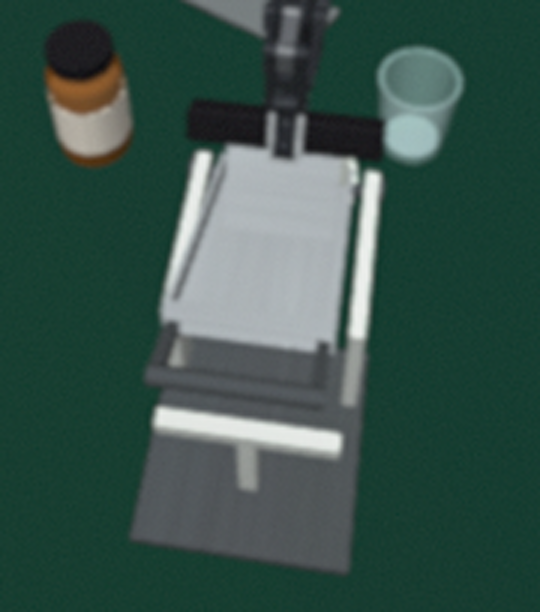

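The floor behind the blade is clean, and the blade edge (about row 235) has pushed the pads halfway. I'll continue over the lip.

```bash
python3 -m creep '[[-1,0,-12,-6.5,0,0,0],[-1,0,-12,-6.5,0,0,0],[-1,0,-12,-6.5,0,0,0],[-1,0,-12,-6.5,0,0,0]]' |grep -E "eef|contact"; python3 -m creep '[[-1,0,-12,-6.5,0,0,0],[-1,0,-12,-6.5,0,0,0],[-1,0,-8,-4.3,0,0,0],[-1,0,-4,-2,0,0,0],[-1,0,0,0,0,0,0]]' |grep -E "eef|contact"; python3 - <<'E'
from h import *
c,s=np.cos(.5),np.sin(.5)
T=T_tool();E=T[:3,3]+.0595*T[:3,2];r=E-[.4875,.075,.110];print("s,h",r[1]*c+r[2]*s,-r[1]*s+r[2]*c)
im,d,W=grab("top"); np.savez("t9.npz",im=im,W=W); 
B=(im[...,0].astype(int)-im[...,2]>20);B[:150]=0;B[270:]=0;B[:,:120]=0;B[:,245:]=0
n,l,st,ce=cv2.connectedComponentsWithStats(B.astype(np.uint8))
for i in range(1,n):
    if st[i,4]>10: print(st[i],np.round(np.nanmedian(W[l==i],0)*1000))
E
```

```text
eef_pos: [0.484, 0.0712, 0.176]
contact_force: [-0.4, 0.5, 5.6]
eef_pos: [0.483, 0.0355, 0.1559]
contact_force: [-0.1, -0.8, -2.1]
s,h -0.012671625735069287 -0.00023528710566078723
[237 218   2   6  11] [477.  22.  17.]
```

```bash
python3 -m creep '[[-1,0,-8,-3,0,0,0],[-1,0,0,0,0,0,0],[-1,0,-10,20,0,0,0],[-1,0,-20,40,0,0,0],[-1,0,-40,45,0,0,0]]' >/dev/null; python3 -m creep '[[-1,0,-50,40,0,0,0],[-1,5,-50,30,0,0,0],[-1,10,-50,10,0,0,0]]' >/dev/null; python3 st.py; python3 - <<'E'
from h import *
im,d,W=grab("top"); np.savez("t10.npz",im=im,W=W); save("t10",im[170:260,110:300],4)
E
```

```text
t 22.52 pos [ 499.  -193.   340.1] x [-1.     0.003 -0.002] y [0.002 0.878 0.479] z [ 0.003  0.479 -0.878] 
F [ 0.6  0.  -1.9] w 0.236 g 98.4 q [ 0.09  0.34  0.55  1.67 -0.57  1.52  2.34]
```

View pics/t10.png

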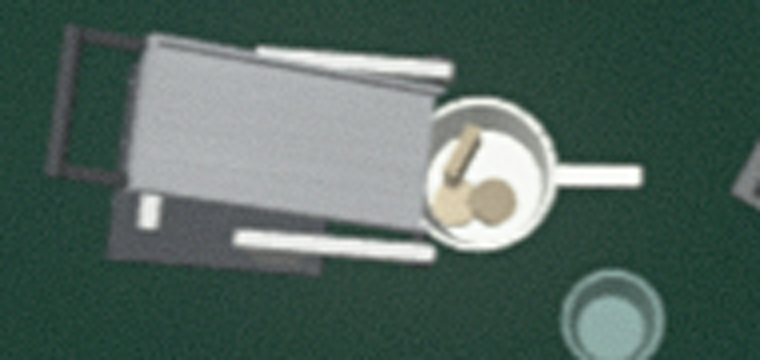

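The crop shows the floor empty and all three pads in the cup, at (463,155), (453,203) and (493,202). Now I'll rehang the scraper.

```bash
python3 -m creep '[[-1,10,-3,-20,-0.17,0,0],[-1,10,-3,-20,-0.17,0,0],[-1,10,-3,-20,-0.16,0,0],[-1,10,0,-20,0,0,-0.145],[-1,10,0,-20,0,0,-0.145]]' >/dev/null; python3 -m creep '[[-1,0,0,-20,0,0,-0.145],[-1,0,0,0,0,0,0],[-1,0,0,0,0,0,0]]' >/dev/null; python3 st.py; python3 - <<'E'
from h import *
im,d,W=grab("wrist"); cv2.imwrite("pics/w11.png",im[:,:,::-1]); np.savez("w11.npz",im=im,W=W)
T=T_tool();Q=(W-T[:3,3])@T[:3,:3]*1000   # tool coords, mm
m=(im.max(-1)<75)&(abs(Q[...,1])<20)&(abs(Q[...,0])<75)&(Q[...,2]>-40)&(Q[...,2]<-20)
P=Q[m];print("handle top in tool",len(P),np.percentile(P,[1,50,99],axis=0).round(1).tolist(),np.polyfit(P[:,0],P[:,2],1),np.polyfit(P[:,0],P[:,1],1))
E
```

```text
t 23.57 pos [ 548.7 -200.2  218.2] x [-0.906  0.422 -0.001] y [0.422 0.906 0.   ] z [ 0.001  0.    -1.   ] 
F [ 0.4 -0.2 -0.4] w 0.243 g 98.8 q [-0.25  0.39  0.64  1.83 -0.27  1.01  1.64]
handle top in tool 2272 [[-29.3, -19.0, -37.3], [9.3, -3.1, -28.8], [65.4, 18.7, -23.8]] [ 9.84203656e-03 -2.90320349e+01] [ 3.90546564e-04 -1.05291669e+00]
```

```bash
python3 -m creep '[[-1,1.7,-2.5,0,0,0,0],[-1,0,0,-40,0,0,0],[-1,0,0,-40,0,0,0],[-1,0,0,-35,0,0,0],[-1,0,0,0,0,0,0]]' >/dev/null; python3 st.py; python3 -m creep '[[-1,0,0,-12,0,0,0],[-1,0,0,-8,0,0,0],[-1,0,0,0,0,0,0]]' >/dev/null; python3 st.py
```

```text
t 24.25 pos [ 548.7 -202.2  100.8] x [-0.905  0.424  0.004] y [ 0.424  0.905 -0.001] z [-0.004  0.001 -1.   ] 
F [ 0.8 -0.5 -1.7] w 0.245 g 98.8 q [-0.17  0.54  0.56  1.91 -0.39  0.8   1.73]
t 24.62 pos [ 550.3 -202.6   82.6] x [-0.905  0.425  0.   ] y [0.425 0.905 0.   ] z [ 0.  0. -1.] 
F [-0.   0.8 -1.5] w 0.24 g 98.8 q [-0.15  0.57  0.54  1.92 -0.41  0.76  1.75]
```

```bash
python3 -m creep '[[-1,0,0,-3,0,0,0],[-1,0,0,-2,0,0,0],[-1,0,0,0,0,0,0]]' |grep -E "eef|contact"; python3 -m creep '[[-1,0,0,-1.5,0,0,0],[-1,0,0,0,0,0,0]]' |grep -E "eef|contact"
```

```text
eef_pos: [0.5502, -0.2026, 0.0775]
contact_force: [-0.6, -0.0, -1.5]
eef_pos: [0.5504, -0.2028, 0.0765]
contact_force: [-2.1, 1.5, 3.8]
```

Seated. I'll release, lift off and check.

```bash
python3 -m creep '[[0,0,0,0,0,0,0],[0.2,0,0,0,0,0,0],[0.2,0,0,0,0,0,0],[0.2,0,0,0,0,0,0],[0.2,0,0,30,0,0,0]]' |grep -E "eef|contact|width"; python3 -m creep '[[0.2,0,0,50,0,0,0],[0.2,0,0,50,0,0,0],[0.2,0,0,50,0,0,0],[0.2,-8,0,0,0,0,0],[0.2,0,0,0,0,0,0]]' >/dev/null; python3 st.py; python3 - <<'E'
from h import *
from scipy.optimize import least_squares
im,d,W=grab("wrist")
m=(W[...,2]>.095)&(W[...,2]<.115)&(np.hypot(W[...,0]-.548,W[...,1]+.202)<.09)&(im.max(-1)<75)
P=W[m];print("handle",len(P),np.median(P[:,2]),cv2.minAreaRect((P[:,:2]*1000).astype(np.float32)))
im,d,W=grab("top")
m=(W[...,2]>.06)&(W[...,2]<.075)&(W[...,1]>-.04)&(W[...,1]<.07)&(abs(W[...,0]-.49)<.08)&(im.min(-1)>110)
P=W[m];c=np.array([.488,.041])
for i in range(2):
    r=np.hypot(*(P[:,:2]-c).T);Q=P[r<.06];c=least_squares(lambda c:np.hypot(*(Q[:,:2]-c).T)-.053,c,loss='soft_l1',f_scale=.002).x
print("cup",c,len(Q))
E
```

```text
eef_pos: [0.5487, -0.202, 0.1045]
contact_force: [0.3, -0.5, 0.0]
gripper_width: 0.601
t 26.5 pos [ 541.4 -202.5  255.6] x [-0.905  0.425  0.001] y [0.425 0.905 0.   ] z [-0.001  0.001 -1.   ] 
F [-0.   1.6 -0.5] w 0.602 g 0.0 q [-0.27  0.34  0.67  1.8  -0.24  1.08  1.61]
handle 528 0.1059965801003882 ((549.2666015625, -203.50228881835938), (19.941946029663086, 127.35780334472656), 66.21488952636719)
cup [0.48753854 0.04454406] 138
```

The handle is back within 2 mm of where it hung, at the right height. The cup is about 5 mm from the drop point and the arm is clear.

```bash
python3 -c "
from station import *
print(hand_in())"
```

```text
the job is handed in; nothing more can be done
None
```

I've handed the job in: all three pads are in the cup under the lip, the tray is at its stop and the scraper is back in its rack; the hand-in returned no verdict.

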